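Put the macaron plate on its paper round

TASK

Slide the plate of macarons across the counter onto the round paper mat in the middle, so that the whole plate sits on the paper and none of it overhangs. Push it along without lifting or tipping it, and leave the plate of tarts where it is.

Things in the scene. Friction and masses are not known exactly. Their poses are not given: they have to be found in the camera images.
- macaron_plate: The loose plate to push: round white ceramic, 130 mm across, rim wall vertical from 6 to 24 mm high, foot 116 mm wide. Ten flat macarons (37 mm across, seven below, three on top) are stuck to it, top at 46 mm. About 0.45 kg; slides with ordinary friction, stops when not pushed. Stands left or right of the mat. Origin: centre of its underside, on the counter; z up; yaw is free.
- tart_plate: An identical plate (130 mm across, rim 24 mm high), loose, holding four larger tartlets (53 mm across), each with one berry on top, 49 mm high in all. It stands on the other side of the paper mat and must stay there. Origin: centre of its underside.
- paper_round: The target: a thin flat round paper mat, 166 mm across, white with a 10 mm brown border, lying fixed on the counter between the two plates. It is thin as paper (1 mm): the plate slides onto it without any step. Origin: its centre, on the counter surface (height 0).

How it is judged:
By the outcome, as a careful person would: the job done as asked, in the order asked, and still so for the second after the job is handed in, with the robot touching nothing.
It also fails if it takes over 38 s, if anything falls off the work surface, if the arm or the gripper's body presses on something with over 40 N, if the wrist force passes 120 N, or if a joint passes its speed limit or range.

ROBOT

A 7-joint arm with a two-finger parallel gripper is mounted at the origin on the work surface. World frame = base frame: x ahead of the robot, y to its left, z up, the work surface at z = 0. Lengths are in mm, angles in rad, forces in N, time in s.
With the tool pointing down it reaches from about 425 to 1025 mm from the base axis. Payload 9.4 kg.
Tool frame: the origin (TCP) lies between the finger pads; the fingertips stand 8 mm ahead of it and the grasp point (between the pads) lies 11 mm behind it; z points along the fingers, y is the line along which they close (so a half turn about z gives the same grasp; the last joint's range is limited). The gripper opens to 93 mm and grips with 3 to 60 N. Pads are 15 mm wide; open, the fingers measure 128 mm over their backs; the gripper's body (75 mm by 188 mm) begins 65 mm behind the grasp point.
Start: joints at [-1.393, 0.599, -0.003, 1.599, 0.002, 0.943, -0.08], TCP at [182.742, 701.591, 226.618] pointing down, gripper open.
Joint ranges: [-2.57, 2.57], [-0.35, 1.97], [-1.29, 1.29], [0.11, 2.56], [-1.05, 4.19], [0.11, 1.86], [-2.63, 2.63]. Speed limits (rad/s): [2.22, 2.22, 3.01, 3.01, 3.14, 3.14, 3.14].

INTERFACE

Orientations are given as a 3x3 rotation matrix whose columns are the frame's x, y, z axes.
In Python, from station import bot, capture, calibration, read_state gives the robot as it stands (bot), with the cameras as plain functions and the readings as plain functions.
- The arm moves only by the tool jog_arm, called after "Call:" as name(argument=value, ...) on one line, values as JSON. Schema: {"type":"object","properties":{"moves":{"type":"string"},"aperture":{"type":"number"},"grip_force":{"type":"number"},"only":{"type":"string"},"quiet":{"type":"boolean"},"lines":{"type":"string"}},"required":["moves"],"additionalProperties":false}. moves is a string of 1 to 12 rows, parted by a bar, with the numbers parted by commas; each row has 4 numbers: dx, dy, dz in mm, then a turn about the tool's z in rad; each row is the pose to reach, as a shift and turn from the pose commanded when the call began, along the tool's axes at that moment; what a row does not reach only later rows make up. A row lasts 1/8 s, in which the tool goes at most 62.5 mm and 0.188 rad, less where a joint would pass 70% of its speed; a pose out of reach is approached as far as the arm can. aperture is the finger opening in mm, set as the call begins (left out keeps the last). The fingers move at their own pace and stop on an object; grip_force is the grip in N (left out, the last holds). Time passes only in rows, so rows that do not move let the fingers close. The tool returns the time, the measured TCP pose, the force, the opening and the grip force at its end. only (a regular expression) keeps the lines of the reply that match it, lines (a string "A,B") keeps lines A to B, and quiet returns only ok. Input that does not fit is refused with a message, and nothing moves.
- read_state(): the state, without advancing time (a new reading comes with each control period).
- capture(name): name is "scene" or "top" or "wrist"; returns the picture (480x640x3 uint8, red, green, blue); there is no depth.
- calibration(name): a dict with "fx", "fy", "cx", "cy" (pixels), "pose" (4x4, takes a point from camera to world coordinates). Camera axes: x right, y down, z forward; pixel columns grow to the right and rows downward; lengths in mm; the calibration is good to about 2 mm. The wrist camera is an equidistant fisheye: a pixel r from the principal point sees the ray r / f radians off the axis. A picture is of the moment at which its call begins: read the wrist's pose just before it. calibration takes no time and is no camera call; for the wrist camera it gives the pose at the moment of the call.
- bot.hand_in(): hands the job in; it is judged then, once.
The state is a dict: "clock": time; "q": joint angles; "joint_velocities": joint speeds; "tau": joint torques, N m; "ee_pos": TCP position; "orientation": TCP orientation; "ft_force": force on the tool from outside, world axes, zero at the start; "torque": the same for the moment, N m; "gripper_width": finger opening in mm; "grasp_force": force on a finger pad.
Only numpy, scipy, OpenCV 4.12 (cv2) and the standard library are available. Lean on these libraries where they do the work, as an engineer would, in place of code of your own. Each camera call takes 0.05 s, during which the arm holds its last target. There are 200 camera calls.

## Working session

There is one attempt and no reset: what is moved stays moved. The work goes in short steps, Python scripts to look and compute and a tool call to move; the robot and the scene stay as the last step left them, time stands still between calls to the robot, and variables do not carry over. Pictures are saved under pics/ and viewed, at most 10 in all, crops included, and the job is handed in when it is done.

```bash
ls; mkdir -p pics
```

Run:
```python
from station import bot, capture, calibration, read_state
import cv2,numpy as np
s=read_state();print(s['clock'],s['ee_pos'],np.round(s['orientation'],3).tolist(),s['gripper_width'])
for n in("top","scene"):
    c=calibration(n);print(n,c['fx'],c['fy'],c['cx'],c['cy'],np.round(c['pose'],3).tolist())
    cv2.imwrite(f"pics/{n}0.png",capture(n)[:,:,::-1])
```

```text
pics
station.py
0.0 [182.66335871 701.13106381 225.75906731] [[-0.968, 0.252, -0.0], [0.252, 0.968, -0.002], [-0.0, -0.002, -1.0]] 92.63162899230026
top 613.7410026916767 613.7410026916767 309.98652660271824 237.290920577697 [[-0.006, -0.997, 0.076, 459.585], [-1.0, 0.005, -0.016, 11.032], [0.016, -0.076, -0.997, 1059.19], [0.0, 0.0, 0.0, 1.0]]
scene 468.49009592095257 468.49009592095257 319.9009970337083 230.34694105066927 [[-0.512, 0.502, -0.697, 1043.223], [0.859, 0.32, -0.399, 270.289], [0.023, -0.803, -0.595, 474.128], [0.0, 0.0, 0.0, 1.0]]
```

View pics/top0.png

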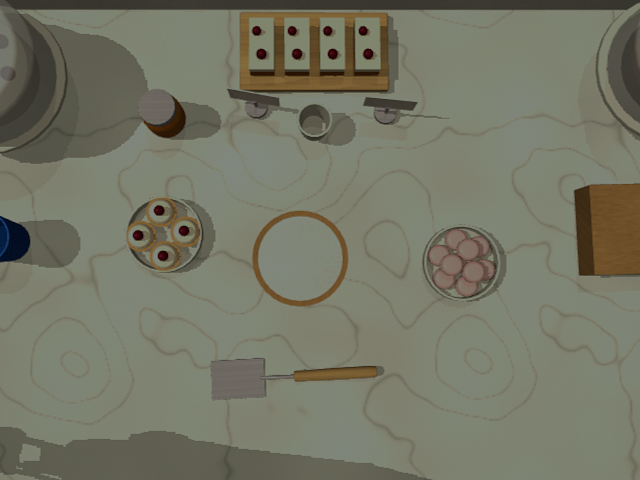

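The top view shows the macaron plate at about (461,262), the mat at (300,258), the tart plate at (164,235), and a tall wooden block to the right of the macarons from column 577. Next I'll check obstacle heights and measure.

View pics/scene0.png

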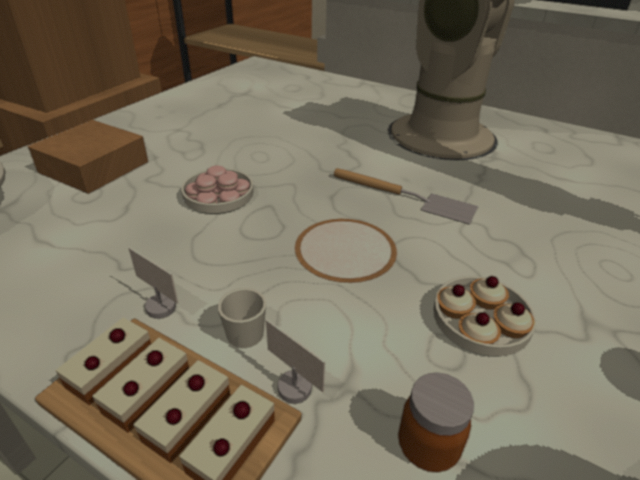

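Create h.py:
```python
from station import bot, capture, calibration, read_state
import cv2,numpy as np
C=calibration("top");P=np.array(C['pose'])
def w(u,v,z):
    u=np.asarray(u,float);v=np.asarray(v,float)
    d=np.stack([(u-C['cx'])/C['fx'],(v-C['cy'])/C['fy'],np.ones_like(u)],-1)@P[:3,:3].T
    return P[:3,3]+d*((z-P[2,3])/d[...,2])[...,None]
def circ(p):
    A=np.c_[2*p[:,:2],np.ones(len(p))];s=np.linalg.lstsq(A,(p[:,:2]**2).sum(1),rcond=None)[0]
    return s[:2],np.sqrt(s[2]+s[:2]@s[:2])
def rad(im,c,z,r0,r1,f):
    "along rays from world centre c: f(profile)->index of edge"
    rs=np.arange(r0,r1,.5);out=[]
    R=P[:3,:3]
    for a in np.arange(0,2*np.pi,np.pi/60):
        X=np.c_[c[0]+rs*np.cos(a),c[1]+rs*np.sin(a),0*rs+z]-P[:3,3]
        X=X@R;u=C['fx']*X[:,0]/X[:,2]+C['cx'];v=C['fy']*X[:,1]/X[:,2]+C['cy']
        pr=cv2.remap(im,u.astype('f4')[None],v.astype('f4')[None],cv2.INTER_LINEAR)[0].astype(float)
        r=f(pr,rs)
        if r is not None: out.append([c[0]+r*np.cos(a),c[1]+r*np.sin(a)])
    return np.array(out)
def robust(p):
    for _ in range(4):
        c,r=circ(p);e=abs(np.hypot(*(p-c).T)-r);p=p[e<max(1.5,1.5*np.median(e))]
    return c,r,len(p)
```

Run:
```python
from h import *
im=cv2.imread("pics/top0.png")
hsv=cv2.cvtColor(im,cv2.COLOR_BGR2HSV)
def border(pr,rs):
    s=pr[:,2]-pr[:,0]; i=s>25+0*s
    return (rs*np.clip(s-25,0,None)).sum()/np.clip(s-25,0,None).sum() if i.any() else None
c=w(300,258,1)[:2]
print("mat",robust(rad(im,c,1,65,95,border)))
for n,u,v in(("mac",461,262),("tart",164,235)):
    c=w(u,v,24)[:2]
    g=lambda pr,rs:rs[np.argmin(np.gradient(cv2.GaussianBlur(pr.mean(1)[None],(9,1),2)[0]))]
    print(n,robust(rad(im,c,24,52,75,g)))
print("box edges", w([577,590],[190,274],0.).round(),w([577,590],[190,274],150.).round())
print("spatula/board",w([380,240,385],[372,90,100],10.).round())
cv2.imwrite("pics/c1.png",cv2.resize(im[200:320,400:640],None,fx=3,fy=3))
```

```text
mat (array([505.41565376,  11.83855096]), np.float64(77.83918605272987), 120)
mac (array([ 493.98773635, -257.21105103]), np.float64(59.55207824913219), 66)
tart (array([545.42121577, 237.15843964]), np.float64(59.50231615286452), 72)
box edges [[ 622. -475.    0.]
 [ 474. -492.    0.]] [[ 599. -406.  150.]
 [ 472. -420.  150.]]
spatula/board [[ 311. -123.   10.]
 [ 798.  115.   10.]
 [ 780. -138.   10.]]
```

View pics/c1.png

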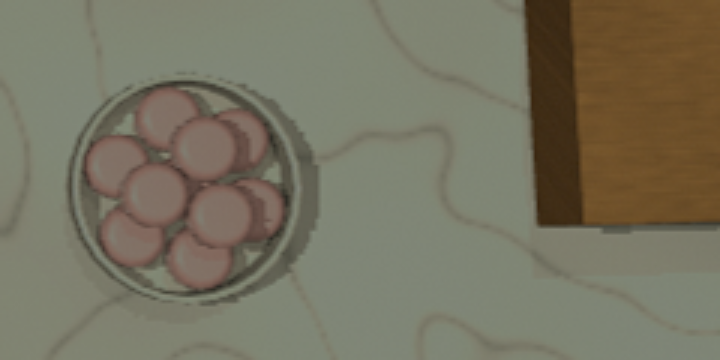

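The scene shows a low wooden block behind the macarons (about 60 mm high), with nothing between the plate and the mat. The centres are mat (505, 12) and plate (494, −257), so the push is 269 mm, almost along +y. I'll go over high.

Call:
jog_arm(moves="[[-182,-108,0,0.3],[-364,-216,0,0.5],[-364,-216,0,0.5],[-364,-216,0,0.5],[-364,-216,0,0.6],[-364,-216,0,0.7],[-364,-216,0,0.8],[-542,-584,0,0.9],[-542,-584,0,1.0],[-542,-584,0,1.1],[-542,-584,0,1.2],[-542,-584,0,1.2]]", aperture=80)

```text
refused: moves: the value is not of type 'string' (schema: type "string"). Nothing was moved.
```

The error is about the shape of the input: rows parted by a bar, with the numbers parted by commas. Fixing that and sending the same move.

Call:
jog_arm(moves="-182,-108,0,0.3 | -364,-216,0,0.5 | -364,-216,0,0.5 | -364,-216,0,0.5 | -364,-216,0,0.6 | -364,-216,0,0.7 | -364,-216,0,0.8 | -542,-584,0,0.9 | -542,-584,0,1.0 | -542,-584,0,1.1 | -542,-584,0,1.2 | -542,-584,0,1.2", aperture=80)

```text
clock: 1.6
ee_pos: [541.4, 92.5, 226.6]
orientation: [[-0.115, 0.993, 0.0], [0.993, 0.115, -0.0], [-0.0, 0.0, -1.0]]
ft_force: [1.7, 0.6, -0.1]
gripper_width: 80.0
grasp_force: 0.0
```

```bash
python3 -c "
from station import bot, capture, calibration, read_state
s=read_state();print(s['ee_pos'],s['orientation'],s['q'])"
```

```text
[541.39102312  92.50362056 226.57346595] [[-1.14757705e-01  9.93393511e-01  4.93307212e-05]
 [ 9.93393503e-01  1.14757710e-01 -1.25529895e-04]
 [-1.30361664e-04  3.45992953e-05 -9.99999991e-01]] [-0.52483345  0.40474382  0.34876935  2.0198166  -0.19876819  0.74891195
  0.05922872]
```

Call:
jog_arm(moves="-451,-105,0,0.16 | -451,-105,0,0.16 | -451,-105,0,0.16 | -451,-105,0,0.16 | -451,-105,0,0.16 | -451,-105,0,0.16 | -451,-105,0,0.16 | -451,-105,0,0.16 | -451,-105,0,0.16 | -451,-105,0,0.16")

```text
clock: 2.85
ee_pos: [489.4, -364.5, 226.2]
orientation: [[0.043, 0.999, -0.0], [0.999, -0.043, 0.001], [0.001, -0.001, -1.0]]
ft_force: [-0.6, -0.2, 0.5]
gripper_width: 79.9
grasp_force: 0.0
```

Call:
jog_arm(moves="0,0,60,0 | 0,0,120,0 | 0,0,170,0 | 0,0,200,0 | 0,0,208,0 | 0,0,208,0 | 0,0,208,0")

```text
clock: 3.72
ee_pos: [490.1, -365.9, 20.1]
orientation: [[0.043, 0.999, 0.002], [0.999, -0.043, -0.001], [-0.001, 0.002, -1.0]]
ft_force: [0.5, -0.9, 0.6]
gripper_width: 80.0
grasp_force: 0.0
```

Run:
```python
from h import *
cv2.imwrite("pics/top1.png",capture("top")[:,:,::-1])
```

```text
(no output)
```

View pics/top1.png

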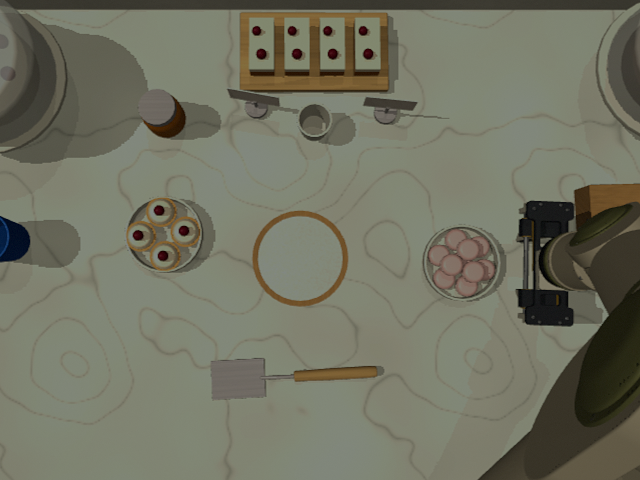

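The gripper is down behind the plate at column ~530, and the plate hasn't moved (461,262). I'll start pushing.

Call:
jog_arm(moves="20,0,0,0 | 40,0,0,0 | 50,0,0,0 | 65,0,0,0 | 85,0,0,0 | 105,0,0,0 | 125,0,0,0 | 145,0,0,0 | 165,0,0,0 | 185,0,0,0 | 205,0,0,0 | 225,0,0,0")

```text
clock: 5.28
ee_pos: [499.1, -139.7, 18.6]
orientation: [[0.044, 0.999, -0.0], [0.999, -0.044, 0.0], [0.0, -0.0, -1.0]]
ft_force: [0.7, -4.0, 3.4]
gripper_width: 79.9
grasp_force: 2.2
```

Call:
jog_arm(moves="20,0,0,0 | 38,0,0,0 | 50,0,0,0 | 58,0,0,0 | 62,0,0,0 | 62,0,0,0")

```text
clock: 6.02
ee_pos: [501.7, -78.7, 18.5]
orientation: [[0.044, 0.999, -0.001], [0.999, -0.044, 0.001], [0.001, -0.001, -1.0]]
ft_force: [0.6, -0.8, -0.2]
gripper_width: 80.0
grasp_force: 0.1
```

Create m.py:
```python
from h import *
import sys
im=capture("top")[:,:,::-1].copy();cv2.imwrite(sys.argv[1],im)
print(read_state()['ee_pos'])
lab=cv2.cvtColor(im,cv2.COLOR_BGR2LAB)
u0,v0=float(sys.argv[2]),float(sys.argv[3])
g=lambda pr,rs:rs[np.argmin(np.gradient(cv2.GaussianBlur(pr.mean(1)[None],(9,1),2)[0]))]
c=w(u0,v0,24)[:2]
for k in range(3):
    c,r,n=robust(rad(im,c,24,52,68,g));print(c,r,n)
cv2.imwrite(sys.argv[1].replace('.','c.'),cv2.resize(im[180:340,220:420],None,fx=4,fy=3.75))
```

```bash
python3 m.py pics/a1.png 317 258
```

```text
[501.70572282 -78.75745748  18.50180123]
[501.05551551 -20.68524176] 59.74747125369101 36
[499.67497281 -22.32181176] 61.31772913948592 49
[500.28750302 -22.5514747 ] 60.808357865929025 47
```

View pics/a1c.png

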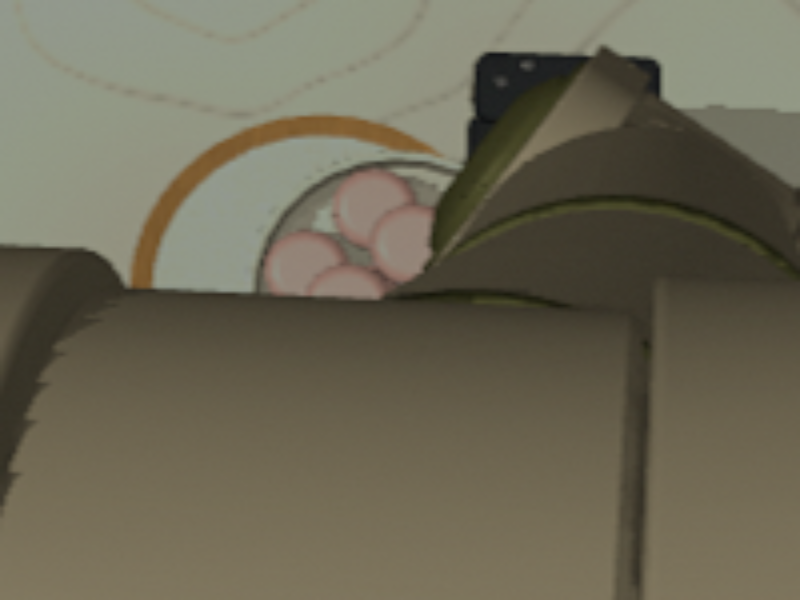

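The arm hides the lower half of the plate, but the visible rim and the finger cradle (TCP + 58.7 mm) agree on a centre near (504, −20). That leaves about 31 mm, which I'll push slowly, then back off, rise and check.

Call:
jog_arm(moves="6,0,0,0 | 13,0,0,0 | 20,0,0,0 | 26,0,0,0 | 29,0,0,0 | 31,0,0,0 | 31,0,0,0 | 31,0,0,0")

```text
clock: 7.08
ee_pos: [503.3, -48.0, 18.7]
orientation: [[0.044, 0.999, -0.0], [0.999, -0.044, 0.0], [0.0, -0.0, -1.0]]
ft_force: [-0.9, 0.3, 0.0]
gripper_width: 79.6
grasp_force: 0.0
```

Call:
jog_arm(moves="-10,0,0,0 | -40,0,0,0 | -70,0,0,0 | -80,0,-50,0 | -110,0,-100,0 | -170,0,-150,0 | -230,0,-200,0 | -290,0,-200,0 | -350,0,-200,0 | -350,0,-200,0 | -350,0,-200,0")

```text
clock: 8.45
ee_pos: [486.6, -399.4, 218.4]
orientation: [[0.047, 0.999, -0.001], [0.999, -0.047, -0.0], [-0.0, -0.001, -1.0]]
ft_force: [-0.3, 0.6, -0.0]
gripper_width: 80.0
grasp_force: 0.0
```

Run:
```python
from h import *
im=capture("top")[:,:,::-1].copy();cv2.imwrite("pics/b1.png",im)
def border(pr,rs):
    s=np.clip(pr[:,2]-pr[:,0]-25,0,None)
    return (rs*s).sum()/s.sum() if s.any() else None
m=robust(rad(im,(505.4,11.8),1,70,88,border));print("mat",m)
g=lambda pr,rs:rs[np.argmin(np.gradient(cv2.GaussianBlur(pr.mean(1)[None],(9,1),2)[0]))]
print("tart",robust(rad(im,(545.4,237.2),24,52,75,g)))
c=np.array([505.4,11.8])
for k in range(3): r=robust(rad(im,c,24,52,66,g));c=r[0];print("plate",r)
cv2.imwrite("pics/b1c.png",cv2.resize(im[190:330,220:400],None,fx=4,fy=4))
```

```text
mat (array([505.41273599,  11.77836638]), np.float64(77.87461625827152), 120)
tart (array([545.5298732 , 237.10159604]), np.float64(59.486239766311385), 71)
plate (array([505.03725054,  10.03856627]), np.float64(57.42888537077813), 106)
plate (array([504.93913966,   9.51973486]), np.float64(57.80882929978074), 64)
plate (array([505.13751313,   9.72580161]), np.float64(57.61849730916913), 62)
```

View pics/b1c.png

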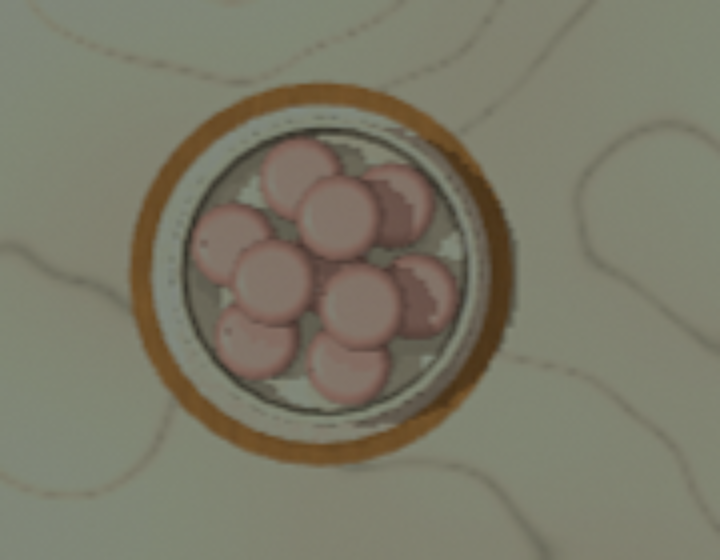

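The plate sits inside the brown border all round: its centre, at crop (326,270), is within about 2 mm of the mat's. The tart plate hasn't moved, and the arm is clear.

```bash
python3 -c "
from station import bot, capture, calibration, read_state
print(bot.hand_in())"
```

```text
the job is handed in; nothing more can be done
None
```

The macaron plate was slid onto the paper mat, sitting wholly on it and centred to within about 2 mm; the tart plate stayed where it was, and I handed the job in after about 8.5 s on the robot's clock.

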